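# Fill the bead jar and lock its spring cap

### The job

Pour all five beads from the white bead cup into the clear jar and stand the empty cup upright on the table. Then put the orange cap on the jar, push it right down against the spring collar, turn it a quarter turn clockwise (seen from above) until it stops, and finish while still gripping the cap and holding it pressed fully down; do not let go. Leave the powder jar, the small black-lidded pigment jar and everything else on the table where they are.

Things in the scene. Friction and masses are not known exactly. Their poses are not given: they have to be found in the camera images.
- jar: Clear open jar fixed to the table on a black foot (foot 92 mm across). Origin: centre of its underside, z up. Tube 56 mm outside, 50 mm inside, inner floor 6 mm and rim 80 mm above the table. Two orange lugs stick out of the neck on its +x and -x sides: each 17 mm wide, reaching to 35 mm from the axis, from 67 to 72 mm high. A half turn looks the same.
- collar (a joint): Grey spring collar round the jar's neck (60 to 84 mm across), top 70 mm above the table when free. Value: metres pushed down, 0 free, up to 0.014. Spring about 2 N at 0 and 500 N/m more. The cap's skirt pushes it: about 0.012 with the cap fully down (about 8 N).
- cap: Loose orange bayonet cap, 82 mm across, 70 g, lying right way up on its skirt. Origin: centre of the skirt's lower edge, z up; x along the white grip bar on top. Skirt 22 mm deep inside, top face at 26 mm. An inward ledge at the lower edge, 4 mm high, leaves a 61 mm hole and two gaps, on +x and -x under the bar's ends, for the jar's lugs (about 2 mm and 8 degrees of play).
- cap_bar (a point): Middle of the top of the white grip bar, 56 mm above the cap's origin. Bar 52 mm long (cap x), 14 mm thick (cap y), 30 mm high. Half a turn looks the same.
- jar_mouth (a point): Centre of the jar's rim. To fit the cap: bar in line with the two lugs, press until the cap's top meets the rim (cap origin 22 mm below this point), turn clockwise from above while pressing; it turns only while its origin is over 17 mm below the rim, only clockwise, to a stop at about 90 degrees. Once locked and let go, the spring lifts it 5 mm.
- cup: Loose white bead cup, 100 g, 95 mm long, 44 mm wide. Origin on its underside, z up, +x towards the pouring lip. Floor 2.5 mm thick from x -25 to +5 mm, then a ramp rising 31 degrees to the lip; walls 31 to 34 mm high. Tipped lip down by 60 to 70 degrees it empties (a shake frees a bead that sticks).
- cup_lip (a point): Middle of the cup's pouring lip: x +37 mm, 22 mm high; 32 mm wide between the side walls.
- cup_tab (a point): Middle of the top of the grip tab at the back of the cup: x -42 mm, 78 mm high. Tab 12 mm thick (cup y), 24 mm long (cup x), upright; it can be gripped straight from above or with the hand leaning along cup x.
- bead_1: Loose red bead, barrel shaped, 10 mm across, 10 mm long, 10 g, starting in the cup. Origin: centre of one end face.
- bead_2: Loose blue bead, barrel shaped, 10 mm across, 10 mm long, 10 g, starting in the cup. Origin: centre of one end face.
- bead_3: Loose brass bead, barrel shaped, 10 mm across, 10 mm long, 10 g, starting in the cup. Origin: centre of one end face.
- bead_4: Loose green bead, barrel shaped, 10 mm across, 10 mm long, 10 g, starting in the cup. Origin: centre of one end face.
- bead_5: Loose second red bead, barrel shaped, 10 mm across, 10 mm long, 10 g, starting in the cup. Origin: centre of one end face.
- powder_jar: Open clear jar of white powder, 52 mm across, 45 mm high, a bystander at the back right. Origin under its centre.
- pigment_2: Small pigment jar with black lid, 32 mm across, 23 mm high, a bystander at the back. Origin under its centre.

How it is judged:
By the outcome, as a careful person would: the job done as asked, in the order asked, and still so for the second after the job is handed in, while the arm keeps its last pose, push and grip.
It also fails if it takes over 64 s, if anything falls off the work surface, if the arm or the gripper's body presses on something with over 40 N, if the wrist force passes 120 N, or if a joint passes its speed limit or range.

### The arm

A 6-joint arm with a two-finger parallel gripper is mounted at the origin on a cart in front of the work surface, level with it; the furniture and walls round the work are solid. World frame = base frame: x ahead of the robot, y to its left, z up, the work surface at z = 0. Lengths are in mm, angles in rad, forces in N, time in s.
With the tool pointing down it reaches from about 350 to 775 mm from the base axis. Payload 7.3 kg.
Tool frame: the origin (TCP) lies between the finger pads; the fingertips stand bot.tips_ahead ahead of it and the grasp point (between the pads) lies 6 mm ahead of it (bot.tips_ahead is the distance from the TCP to the fingertips, in mm); z points along the fingers, y is the line along which they close (so a half turn about z gives the same grasp; the last joint's range is limited). The gripper opens to 92 mm and grips with 3 to 60 N. Pads are 19 mm wide; open, the fingers measure 130 mm over their backs; the gripper's body (75 mm by 190 mm) begins 47 mm behind the grasp point.
Start: joints at [1.174, 0.342, 1.524, -0, 1.275, -0.146], TCP at [130.277, 508.596, 251.741] pointing down, gripper open.
Joint ranges: [-2.53, 2.53], [-0.77, 2.02], [0.04, 2.7], [-1, 4.14], [0.28, 2.66], [-3.11, 3.11]. Speed limits (rad/s): [2.57, 2.57, 3.14, 3.14, 3.14, 3.14].

### API

Orientations are given as [roll, pitch, yaw] about the fixed x, y, z axes, in that order (R = Rz(yaw) Ry(pitch) Rx(roll)).
In Python, from plant import bot gives the robot as it stands. The module is installed in compiled form; this text tells all that it offers.
- The arm moves only by the tool step_arm, never from a script. Its argument "targets" is one flat list of numbers, 7 for each row, row after row: the opening, from 0 (shut) to 1 (fully open), then the shift along the tool's x, y, z each as a share of 100 mm, from -1 to 1, then the turn, a rotation vector about the tool's x, y, z each as a share of pi/4 rad, from -1 to 1. A call has 1 to 20 rows; each row is the pose to reach, as a shift and turn from the pose commanded when the call began, along the tool's axes at that moment; what a row does not reach only later rows make up. A row lasts 1/8 s, in which the tool goes at most 62.5 mm and 10.7 degrees, less where a joint would pass 70% of its speed; a pose out of reach is approached as far as the arm can. A call with a number of a shift or a turn outside -1 to 1 is refused whole. A call with a gripper value outside its range is refused whole. The fingers move at their own pace and stop on an object; the grip force is fixed at half the most. Time passes only in rows, so rows that repeat a pose let the fingers close. It gives the time, the measured TCP pose, the force, the opening and the grip force at its end, in the units of the state.
- bot.get_obs(): the state, without advancing time (a new reading comes with each control period).
- bot.capture(name): name is "scene" or "top"; returns (picture, depth): 480x640x3 uint8, blue, green, red; 480x640 float32, mm along the optical axis (not along the pixel's ray), 0 where there is no reading.
- bot.camera_info(name): a dict with "fx", "fy", "cx", "cy" (pixels), "camera_from_world" (4x4, takes a point from world to camera coordinates). Camera axes: x right, y down, z forward; pixel columns grow to the right and rows downward; lengths in mm; the calibration is good to about 2 mm. A picture is of the moment at which its call begins. camera_info takes no time and is no camera call.
- bot.close_job(): hands the job in; it is judged then, once.
The state is a dict: "time": time; "joint_positions": joint angles; "dq": joint speeds; "tau": joint torques, N m; "tool_pos": TCP position; "tcp_rot": TCP orientation; "contact_force": force on the tool from outside, world axes, zero at the start; "moment": the same for the moment, N m; "grip_width": finger opening in mm; "finger_force": force on a finger pad.
Only numpy, scipy, OpenCV 4.12 (cv2) and the standard library are available. Lean on these libraries where they do the work, as an engineer would, in place of code of your own. Each camera call takes 0.05 s, during which the arm holds its last target. There are 200 camera calls.

## Working session

There is one attempt and no reset: what is moved stays moved. The work goes in short steps, Python scripts to look and compute and a tool call to move; the robot and the scene stay as the last step left them, time stands still between calls to the robot, and variables do not carry over. Pictures are saved under pics/ and viewed, at most 12 in all, crops included, and the job is handed in when it is done.

Besides the shell and the picture viewer there is one more tool, called after ">>>" by a JSON object that holds its "api" and its "payload". step_arm: Moves the arm, as the interface text tells. Shift numbers are shares of 100 mm and turn numbers shares of pi/4 rad, none past 1 either way. Its arguments: {"type":"object","properties":{"targets":{"type":"array"}},"required":["targets"]}

```bash
mkdir -p pics; cat > h.py <<'E'
import numpy as np, cv2
from plant import bot
from scipy.spatial.transform import Rotation as R
def look(n,f,crop=None,s=1):
    p,d=bot.capture(n); np.save('pics/%s_d.npy'%n,d); cv2.imwrite('pics/raw_%s.png'%n,p)
    if crop: x0,y0,x1,y1=crop; p=p[y0:y1,x0:x1]
    cv2.imwrite('pics/'+f,cv2.resize(p,None,fx=s,fy=s,interpolation=cv2.INTER_CUBIC))
    return p,d
def ray(n,u,v):
    c=bot.camera_info(n);T=np.linalg.inv(c['camera_from_world'])
    r=T[:3,:3]@np.array([(u-c['cx'])/c['fx'],(v-c['cy'])/c['fy'],1]);return T[:3,3],r
def atz(n,u,v,z):
    o,r=ray(n,u,v);return o+r*(z-o[2])/r[2]
def dep(n,u,v,d):
    o,r=ray(n,u,v);return o+r*d[v,u]
E
python3 - <<'E'
from h import *
look('scene','s1.png');look('top','t1.png')
for n in('scene','top'):
    print(n,ray(n,320,240),bot.camera_info(n)['fx'])
o=bot.get_obs();print(o, bot.tips_ahead)
E
```

```text
scene (array([  60.28442498, -584.97998314,  846.83878161]), array([ 0.4675335 ,  0.55091951, -0.69157367])) 614.6825819027786
top (array([3.42568270e+02, 9.28610296e-01, 1.14068842e+03]), array([ 0.20507682,  0.01998885, -0.97858628])) 505.21106041309093
{'time': 0.1, 'joint_positions': array([ 1.17394659e+00,  3.42639453e-01,  1.52491932e+00, -1.62403783e-05,
        1.27537254e+00, -1.46011243e-01]), 'dq': array([ 0.00036916, -0.00014183, -0.00105654, -0.00045943,  0.0003845 ,
       -0.00098274]), 'tau': array([ 2.48048716e-03, -4.31999481e+01, -2.44692475e+01,  7.21322419e-02,
        5.26315346e-02, -5.25432779e-05]), 'tool_pos': array([130.17661568, 508.27325334, 251.1222425 ]), 'tcp_rot': array([-3.14026598e+00, -1.79399571e-04,  2.89075878e+00]), 'contact_force': array([ 0.41851239, -0.35913697,  0.20941452]), 'moment': array([-0.05373158, -0.00889661, -0.00397297]), 'finger_force': 0.0, 'grip_width': 91.61863830387541} 25.0
```

View pics/s1.png

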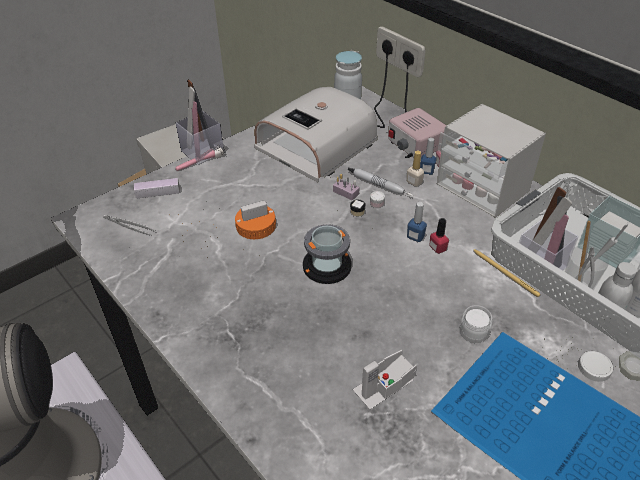

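View pics/t1.png

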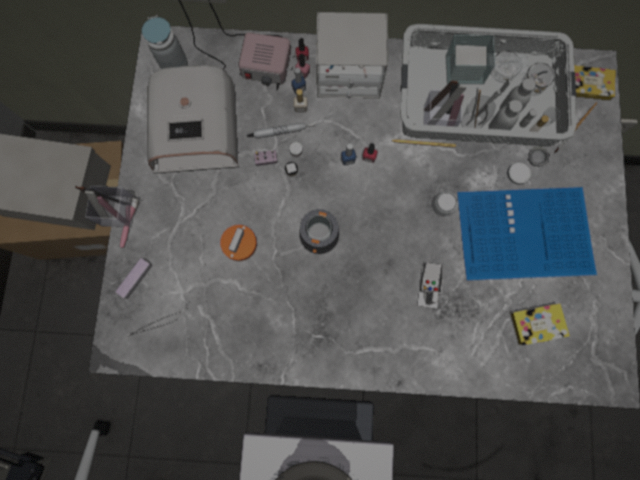

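The scene view shows the cap at about (255,220), the jar at (327,250) and the cup at (388,378). In the top view they are at (238,242), (319,232) and (430,285). I'll enlarge these next.

```bash
python3 - <<'E'
from h import *
s=cv2.imread('pics/raw_scene.png');t=cv2.imread('pics/raw_top.png')
f=lambda p,u,v:cv2.resize(p[v:v+50,u:u+66],(400,300),interpolation=cv2.INTER_CUBIC)
m=np.vstack([np.hstack([f(t,205,215),f(t,286,208)]),np.hstack([f(t,397,260),f(s,352,355)])])
m=cv2.convertScaleAbs(m,alpha=1.3)
cv2.imwrite('pics/m1.png',m)
E
```

```text
(no output)
```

View pics/m1.png

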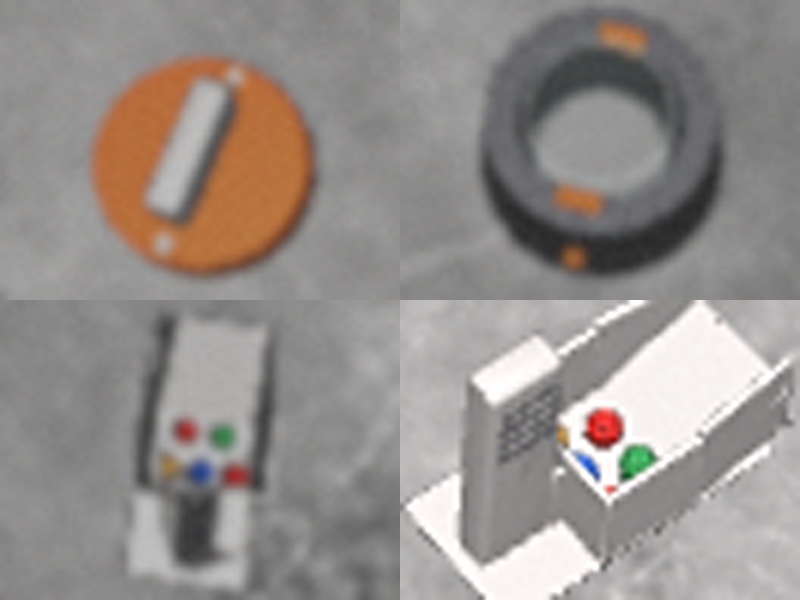

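```bash
cat > px.py <<'E'
from h import *
t=lambda u,v,z,o:print(atz('top',o[0]+u/6.06,o[1]+v/6,z).round(1))
print('cap bar ends, centre, disc');[t(*a,(205,215)) for a in((210,87,56),(165,205,56),(187,145,56),(203,163,20))]
print('jar lugs');[t(*a,(286,208)) for a in((222,38,72),(179,199,72),(200,118,72))]
print('lip');t(222,20,22,(397,260))
s=lambda u,v,z:print(atz('scene',352+u/6.06,355+v/6,z).round(1))
print('tab corners');[s(*a,78) for a in((65,85),(90,105),(162,65),(135,35),(113,72))]
print('base corners (top)');t(130,275,3,(397,260));t(243,287,3,(397,260))
E
python3 px.py
python3 - <<'E'
from h import *
# depth-based cross check
d=np.load('pics/top_d.npy')
for nm,(u,v) in dict(bar=(236,239),disc=(242,246),jarlug=(323,214)).items(): print(nm,dep('top',u,v,d).round(1))
d=np.load('pics/scene_d.npy')
for nm,(u,v) in dict(tab=(371,367),bar=(255,211),lug=(312,246),lug2=(341,231)).items(): print(nm,dep('scene',u,v,d).round(1))
E
```

```text
cap bar ends, centre, disc
[582.6 201.4  56. ]
[537.7 213.3  56. ]
[560.4 207.6  56. ]
[561.1 207.8  20. ]
jar lugs
[624.1  20.6  72. ]
[563.4  32.2  72. ]
[593.7  26.6  72. ]
lip
[ 539.4 -233.6   22. ]
tab corners
[ 446.6 -223.4   78. ]
[ 447.1 -231.6   78. ]
[ 468.5 -234.9   78. ]
[ 469.8 -224.2   78. ]
[ 458.  -228.4   78. ]
base corners (top)
[ 444.3 -205.1    3. ]
[ 442.5 -246.8    3. ]
bar [560.5 207.1  57.2]
disc [551.4 197.8  27.2]
jarlug [625.5  19.9  69.6]
tab [ 457.3 -229.8   80.2]
bar [558.3 199.3  47.9]
lug [562.9  29.8  72.2]
lug2 [629.2  25.   71.7]
```

The depth readings and the fixed heights agree:

| Item | Position (mm) | Yaw |
|---|---|---|
| Cap | (560.5, 207.5) | -15° |
| Jar | (594, 26) | -11° |
| Cup tab | (458, -229) | about -3° |

I'll plan to grip the tab with the hand leaning 30° outward, so there is room to pour.

```bash
cat >> h.py <<'E'
def M(yaw,a=0): # tool x at world yaw (deg), then turned a deg about tool y
    return R.from_euler('z',yaw,degrees=True)*R.from_euler('x',180,degrees=True)*R.from_euler('y',a,degrees=True)
def plan(p,r,wps):
    p=np.array(p,float)
    for q,s in wps:
        d=np.round(r.inv().apply(np.array(q)-p)/100,2); w=np.round((r.inv()*s).as_rotvec()/(np.pi/4),2)
        print(q,'->',d,w, '' if max(abs(np.r_[d,w]))<=1 else 'TOO BIG')
        p=p+r.apply(d*100); r=r*R.from_rotvec(w*np.pi/4)
    print('end',p.round(1))
def now():
    o=bot.get_obs(); return o['tool_pos'],R.from_euler('xyz',o['tcp_rot'])
E
python3 - <<'E'
from h import *
A=M(176.8)
plan([130.28,508.6,251.74],M(np.degrees(2.8908)),[((215,440,250),A),((295,350,250),A),((370,255,250),A),((400,160,250),A),((410,65,250),A),((410,-35,250),A),((410,-135,245),A),((410,-229,149),M(176.8,-30)),((455.5,-229,71.2),M(176.8,-30))])
E
```

```text
(215, 440, 250) -> [-0.99 -0.45  0.02] [ 0.    0.   -0.25] 
(295, 350, 250) -> [-0.85 -0.86 -0.  ] [-0.  0.  0.] 
(370, 255, 250) -> [-0.8  -0.91 -0.  ] [-0.  0.  0.] 
(400, 160, 250) -> [-0.35 -0.93 -0.  ] [-0.  0.  0.] 
(410, 65, 250) -> [-0.15 -0.94 -0.  ] [-0.  0.  0.] 
(410, -35, 250) -> [-0.06 -1.   -0.  ] [-0.  0.  0.] 
(410, -135, 245) -> [-0.05 -1.    0.05] [-0.  0.  0.] 
(410, -229, 149) -> [-0.05 -0.94  0.96] [ 0.   -0.67  0.  ] 
(455.5, -229, 71.2) -> [-0.    0.03  0.9 ] [0. 0. 0.] 
end [ 455.2 -228.6   70.9]
```

>>> {"api": "step_arm", "payload": {"targets": [0.5,-0.99,-0.45,0.02,0,0,-0.25,0.5,-0.99,-0.45,0.02,0,0,-0.25,0.5,-0.99,-0.45,0.02,0,0,-0.25]}}

```text
time: 0.48
tool_pos: [217.1, 438.6, 249.4]
tcp_rot: [-3.14, 0.0, 3.083]
contact_force: [-0.9, 0.0, -0.7]
grip_width: 66.6
finger_force: 0.0
```

>>> {"api": "step_arm", "payload": {"targets": [0.5,-0.85,-0.86,0,0,0,0,0.5,-0.85,-0.86,0,0,0,0,0.5,-0.85,-0.86,0,0,0,0]}}

```text
time: 0.85
tool_pos: [296.8, 348.2, 249.6]
tcp_rot: [-3.141, 0.0, 3.082]
contact_force: [-0.0, -0.3, 0.1]
grip_width: 46.0
finger_force: 0.0
```

>>> {"api": "step_arm", "payload": {"targets": [0.5,-0.8,-0.91,0,0,0,0,0.5,-0.8,-0.91,0,0,0,0,0.5,-0.8,-0.91,0,0,0,0]}}

```text
time: 1.23
tool_pos: [371.5, 253.5, 249.6]
tcp_rot: [3.142, 0.0, 3.083]
contact_force: [-0.2, 0.6, -0.3]
grip_width: 46.0
finger_force: 0.0
```

>>> {"api": "step_arm", "payload": {"targets": [0.5,-0.35,-0.93,0,0,0,0,0.5,-0.35,-0.93,0,0,0,0,0.5,-0.35,-0.93,0,0,0,0]}}

```text
time: 1.6
tool_pos: [399.9, 160.2, 249.7]
tcp_rot: [3.141, -0.0, 3.085]
contact_force: [-0.7, 0.1, 0.1]
grip_width: 46.1
finger_force: 0.0
```

>>> {"api": "step_arm", "payload": {"targets": [0.5,-0.15,-0.94,0,0,0,0,0.5,-0.15,-0.94,0,0,0,0,0.5,-0.15,-0.94,0,0,0,0]}}

```text
time: 1.98
tool_pos: [409.8, 66.0, 249.7]
tcp_rot: [3.141, -0.0, 3.086]
contact_force: [-0.1, 1.1, 0.0]
grip_width: 45.7
finger_force: 0.0
```

>>> {"api": "step_arm", "payload": {"targets": [0.5,-0.06,-1,0,0,0,0,0.5,-0.06,-1,0,0,0,0,0.5,-0.06,-1,0,0,0,0]}}

```text
time: 2.35
tool_pos: [410.8, -34.4, 249.6]
tcp_rot: [3.141, 0.0, 3.086]
contact_force: [0.6, 0.8, 0.1]
grip_width: 45.8
finger_force: 0.0
```

>>> {"api": "step_arm", "payload": {"targets": [0.5,-0.05,-1,0.05,0,0,0,0.5,-0.05,-1,0.05,0,0,0,0.5,-0.05,-1,0.05,0,0,0]}}

```text
time: 2.72
tool_pos: [410.7, -134.4, 244.4]
tcp_rot: [3.141, -0.0, 3.086]
contact_force: [-0.4, 0.5, 0.0]
grip_width: 46.0
finger_force: 0.0
```

>>> {"api": "step_arm", "payload": {"targets": [0.5,-0.05,-0.94,0.5,0,-0.67,0,0.5,-0.05,-0.94,0.9,0,-0.67,0,0.5,-0.05,-0.94,0.96,0,-0.67,0,0.5,-0.05,-0.94,0.96,0,-0.67,0,0.5,-0.05,-0.94,0.96,0,-0.67,0,0.5,-0.05,-0.94,0.96,0,-0.67,0]}}

```text
time: 3.48
tool_pos: [412.8, -227.3, 152.2]
tcp_rot: [-3.141, 0.521, 3.091]
contact_force: [0.9, 0.3, 0.8]
grip_width: 45.9
finger_force: 0.0
```

>>> {"api": "step_arm", "payload": {"targets": [0.5,0,0,0.4,0,0,0,0.5,0,0.0,0.7,0,0,0,0.5,0,0.0,0.9,0,0,0,0.5,0,0.0,0.9,0,0,0,0.5,0,0.0,0.9,0,0,0]}}

```text
time: 4.1
tool_pos: [468.9, -230.1, 92.5]
tcp_rot: [3.139, 0.487, 3.079]
contact_force: [-1.3, 0.2, 0.8]
grip_width: 45.7
finger_force: 0.0
```

```bash
python3 - <<'E'
from h import *
look('scene','s2.png',(300,290,460,410),5)
E
```

```text
(no output)
```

View pics/s2.png

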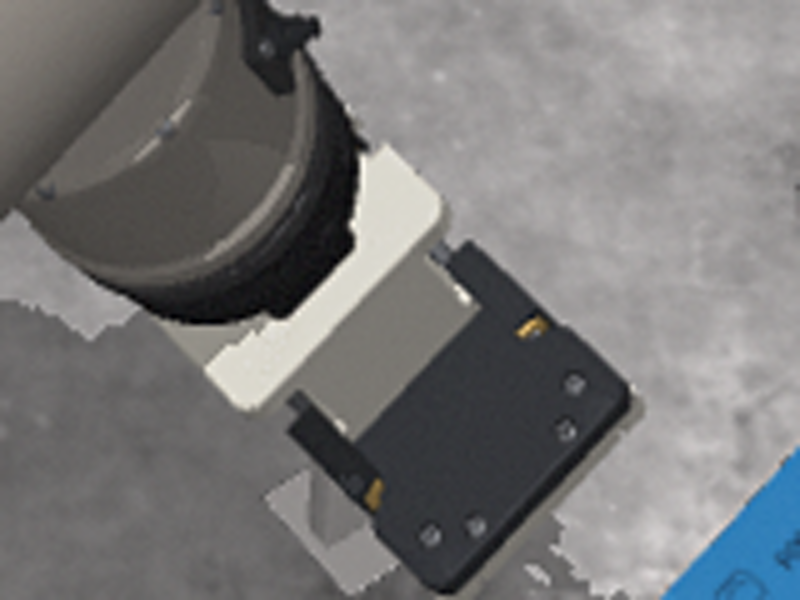

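The hand stopped short and the lean has shifted, so a joint limit is likely. The tab is visible below the hand at about (330,520).

```bash
python3 - <<'E'
from h import *
o=bot.get_obs();print(o['joint_positions'].round(3),o['tool_pos'].round(1),o['tcp_rot'].round(3),o['contact_force'])
E
```

```text
[-0.783  0.418  2.092  0.915  0.402 -3.104] [ 468.6 -230.4   92.6] [3.139 0.487 3.078] [ 0.786583   -0.04599502 -0.1897943 ]
```

The last joint is at its limit because of the half-turn I chose. I'll back out, turn the hand half round so joint 6 is mid-range, and lean it only 12°.

```bash
python3 - <<'E'
from h import *
p,r=now()
G=M(-3.2,12);z=G.apply([0,0,1]);t=np.array([458.5,-229,66])-6*z
plan(p,r,[((430,-229,175),M(176.8,-15)),((430,-229,180),M(132.8)),((430,-229,180),M(88.8)),((430,-229,180),M(44.8)),((430,-229,180),M(0.8)),(t-80*z,G),(t,G)])
E
```

```text
(430, -229, 175) -> [-0.04 -0.01 -0.91] [-0.    0.29 -0.01] 
(430, -229, 180) -> [-0.02  0.   -0.05] [0.13 0.31 0.97] 
(430, -229, 180) -> [ 0. -0.  0.] [-0.    0.01  0.98] 
(430, -229, 180) -> [ 0. -0.  0.] [-0.   -0.    0.98] 
(430, -229, 180) -> [-0. -0.  0.] [-0.    0.    0.98] 
[ 440.64747436 -228.00188886  150.12069366] -> [ 0.1  -0.01  0.3 ] [-0.01  0.27  0.08] 
[ 457.25447496 -228.93036434   71.8688856 ] -> [0.  0.  0.8] [-0. -0.  0.] 
end [ 456.9 -228.7   72. ]
```

>>> {"api": "step_arm", "payload": {"targets": [0.5,-0.04,-0.01,-0.5,0,0,0,0.5,-0.04,-0.01,-0.91,0,0.29,-0.01,0.5,-0.04,-0.01,-0.91,0,0.29,-0.01,0.5,-0.04,-0.01,-0.91,0,0.29,-0.01]}}

```text
time: 4.65
tool_pos: [430.6, -230.3, 176.5]
tcp_rot: [-3.137, 0.263, 3.087]
contact_force: [1.3, 0.3, -0.0]
grip_width: 46.1
finger_force: 0.0
```

>>> {"api": "step_arm", "payload": {"targets": [0.5,-0.02,0,-0.05,0.13,0.31,0.97,0.5,-0.02,0,-0.05,0.13,0.31,0.97,0.5,-0.02,0,-0.05,0.13,0.31,0.97,0.5,-0.02,0,-0.05,0.13,0.31,0.97,0.5,-0.02,0,-0.05,0.13,0.31,0.97,0.5,-0.02,0,-0.05,0.13,0.31,0.97]}}

```text
time: 5.4
tool_pos: [429.9, -228.6, 178.3]
tcp_rot: [3.141, 0.001, 2.32]
contact_force: [-0.6, 0.0, 0.4]
grip_width: 45.6
finger_force: 0.0
```

>>> {"api": "step_arm", "payload": {"targets": [0.5,0,0,0,0,0,0.98,0.5,0,0,0,0,0,0.98,0.5,0,0,0,0,0,0.98,0.5,0,0,0,0,0,0.98,0.5,0,0,0,0,0,0.98]}}

```text
time: 6.02
tool_pos: [429.6, -228.9, 178.9]
tcp_rot: [3.14, 0.002, 1.551]
contact_force: [-0.2, 0.1, -0.6]
grip_width: 45.6
finger_force: 0.0
```

>>> {"api": "step_arm", "payload": {"targets": [0.5,0,0,0,0,0,0.98,0.5,0,0,0,0,0,0.98,0.5,0,0,0,0,0,0.98,0.5,0,0,0,0,0,0.98,0.5,0,0,0,0,0,0.98]}}

```text
time: 6.65
tool_pos: [429.8, -229.2, 179.1]
tcp_rot: [3.139, 0.001, 0.783]
contact_force: [0.3, -0.1, 0.0]
grip_width: 46.0
finger_force: 0.0
```

>>> {"api": "step_arm", "payload": {"targets": [0.5,0,0,0,0,0,0.98,0.5,0,0,0,0,0,0.98,0.5,0,0,0,0,0,0.98,0.5,0,0,0,0,0,0.98,0.5,0,0,0,0,0,0.98]}}

```text
time: 7.28
tool_pos: [429.9, -229.3, 179.3]
tcp_rot: [3.139, -0.001, 0.014]
contact_force: [-0.5, 0.4, -0.1]
grip_width: 45.9
finger_force: 0.0
```

```bash
python3 - <<'E'
from h import *
o=bot.get_obs();print(o['joint_positions'].round(3),o['tool_pos'].round(1),o['tcp_rot'].round(3))
p,r=now()
G=M(-3.2,12);z=G.apply([0,0,1]);t=np.array([458.5,-229,66])-6*z
plan(p,r,[(t-80*z,G),(t,G)])
E
```

```text
[-0.646  0.348  1.735 -0.002  1.057  0.911] [ 429.9 -229.3  179.3] [ 3.139e+00 -1.000e-03  1.400e-02]
[ 440.64747436 -228.00188886  150.12069366] -> [ 0.11 -0.01  0.29] [-0.01  0.27  0.09] 
[ 457.25447496 -228.93036434   71.8688856 ] -> [-0.01 -0.01  0.8 ] [ 0. -0.  0.] 
end [ 456.9 -228.4   71.9]
```

>>> {"api": "step_arm", "payload": {"targets": [0.5,0.11,-0.01,0.2,-0.01,0.27,0.09,0.5,0.11,-0.01,0.29,-0.01,0.27,0.09,0.5,0.11,-0.01,0.29,-0.01,0.27,0.09,0.5,0.11,-0.01,0.29,-0.01,0.27,0.09]}}

```text
time: 7.78
tool_pos: [441.5, -228.9, 150.9]
tcp_rot: [3.136, -0.213, -0.058]
contact_force: [0.6, -0.2, 0.5]
grip_width: 46.0
finger_force: 0.0
```

>>> {"api": "step_arm", "payload": {"targets": [0.5,0,0,0.3,0,0,0,0.5,0,0,0.55,0,0,0,0.5,0,0,0.7,0,0,0,0.5,0,0,0.8,0,0,0,0.5,0,0,0.8,0,0,0,0.5,0,0,0.8,0,0,0]}}

```text
time: 8.52
tool_pos: [458.2, -230.1, 72.8]
tcp_rot: [3.137, -0.214, -0.061]
contact_force: [0.2, 0.8, -0.0]
grip_width: 45.9
finger_force: 0.0
```

```bash
python3 - <<'E'
from h import *
o=bot.get_obs();print(o['joint_positions'].round(3),o['tool_pos'].round(1),o['tcp_rot'].round(3))
look('top','t2.png',(350,220,510,340),5)
E
```

```text
[-0.685  0.474  1.939  0.227  0.564  0.766] [ 458.2 -230.1   72.8] [ 3.137 -0.214 -0.061]
```

View pics/t2.png

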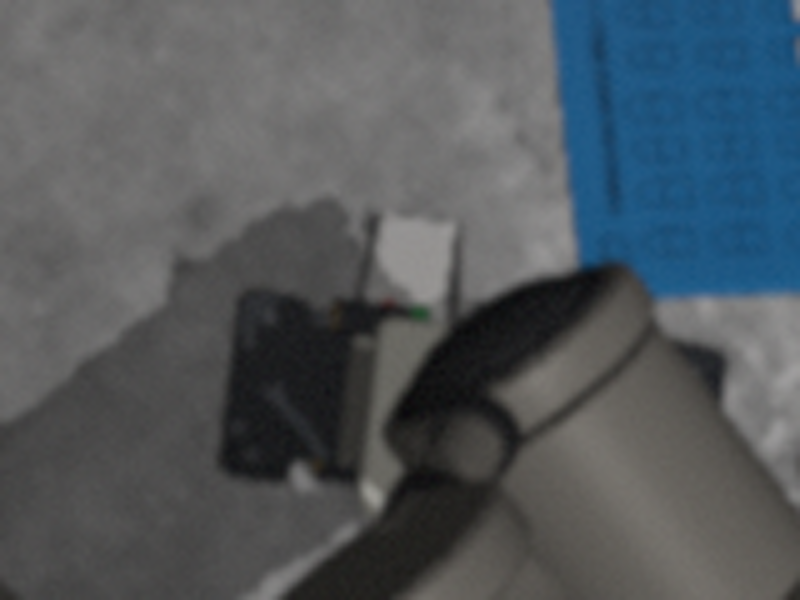

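The hand straddles the tab and the cup has not moved: the lip is at (415,215) in the crop. Closing now.

>>> {"api": "step_arm", "payload": {"targets": [0,0,0,0,0,0,0,0,0,0,0,0,0,0,0,0,0,0,0,0,0,0,0,0,0,0,0,0,0,0,0,0,0,0,0]}}

```text
time: 9.2
tool_pos: [457.8, -229.8, 72.1]
tcp_rot: [3.138, -0.213, -0.061]
contact_force: [-0.2, 0.1, 0.3]
grip_width: 11.8
finger_force: 30.0
```

>>> {"api": "step_arm", "payload": {"targets": [0,0,0,-0.2,0,0,0,0,0,0,-0.5,0,0,0,0,0,0,-0.8,0,0,0,0,0,0,-0.8,0,0,0]}}

```text
time: 9.7
tool_pos: [441.6, -229.2, 152.1]
tcp_rot: [3.135, -0.216, -0.061]
contact_force: [-0.6, -0.4, -0.9]
grip_width: 11.7
finger_force: 30.0
```

```bash
python3 - <<'E'
from h import *
p,r=now(); print(p,bot.get_obs()['grip_width'],bot.get_obs()['joint_positions'].round(2))
# TCP pose for a cup pose: tab fixed in hand; tool frame relative to cup
G=M(-3.2,12)
tab=np.array([458.5,-229,78]); t=np.array([458.2,-230.1,72.8])  # at grasp
C0=R.from_euler('z',-3.2,degrees=True)
off=C0.inv().apply(t-tab)+[-42,0,78]-np.array([37,0,22])  # TCP from lip, cup frame
def pose(lip,yaw,tilt):
    C=R.from_euler('z',yaw,degrees=True)*R.from_euler('y',tilt,degrees=True)
    return tuple((np.array(lip)+C.apply(off)).round(1)), C*C0.inv()*G
f=np.array([np.cos(np.pi/4),np.sin(np.pi/4),0]); J=np.array([594,26,0])
L=lambda b,z:J+f*b+[0,0,z]
w=[pose((570,-150,135),-3.2,0),pose((575,-60,140),20,0),pose(L(-14,140),45,0),pose(L(-14,110),45,30),pose(L(-12,95),45,50),pose(L(-12,94),45,66)]
plan(p,r,w)
E
```

```text
[ 441.60962067 -229.17315635  152.05980965] 11.740613556208459 [-0.71  0.32  1.9   0.18  0.76  0.8 ]
(np.float64(490.8), np.float64(-146.7), np.float64(185.8)) -> [ 0.5  -0.85 -0.24] [ 0.01 -0.01 -0.01] 
(np.float64(500.9), np.float64(-88.1), np.float64(190.8)) -> [ 0.08 -0.59 -0.04] [ 0.11  0.   -0.5 ] 
(np.float64(528.9), np.float64(-40.7), np.float64(190.8)) -> [ 0.42 -0.35  0.09] [ 0.11  0.   -0.54] 
(np.float64(554.3), np.float64(-15.3), np.float64(193.6)) -> [ 0.36 -0.    0.05] [ 0.   -0.67 -0.  ] 
(np.float64(577.8), np.float64(8.2), np.float64(188.4)) -> [ 0.33 -0.   -0.05] [-0.   -0.44 -0.  ] 
(np.float64(596.3), np.float64(26.8), np.float64(187.0)) -> [ 0.21 -0.01 -0.15] [-0.   -0.36 -0.  ] 
end [595.7  26.9 187.2]
```

>>> {"api": "step_arm", "payload": {"targets": [0,0.12,-0.2,-0.06,0,0,0,0,0.25,-0.42,-0.12,0,0,0,0,0.38,-0.65,-0.18,0,0,0,0,0.5,-0.85,-0.24,0.01,-0.01,-0.01,0,0.5,-0.85,-0.24,0.01,-0.01,-0.01]}}

```text
time: 10.32
tool_pos: [490.5, -145.1, 183.2]
tcp_rot: [-3.139, -0.204, -0.051]
contact_force: [0.3, -0.3, -1.9]
grip_width: 12.1
finger_force: 30.0
```

>>> {"api": "step_arm", "payload": {"targets": [0,0.02,-0.15,-0.01,0.03,0,-0.12,0,0.04,-0.3,-0.02,0.06,0,-0.25,0,0.06,-0.45,-0.03,0.09,0,-0.38,0,0.08,-0.59,-0.04,0.11,0,-0.5,0,0.08,-0.59,-0.04,0.11,0,-0.5]}}

```text
time: 10.95
tool_pos: [499.6, -87.8, 188.6]
tcp_rot: [-3.134, -0.205, 0.347]
contact_force: [-0.3, 0.2, -1.1]
grip_width: 11.5
finger_force: 30.0
```

>>> {"api": "step_arm", "payload": {"targets": [0,0.1,-0.09,0.02,0.03,0,-0.14,0,0.2,-0.18,0.04,0.06,0,-0.28,0,0.31,-0.27,0.06,0.09,0,-0.42,0,0.42,-0.35,0.09,0.11,0,-0.54,0,0.42,-0.35,0.09,0.11,0,-0.54,0,0.42,-0.35,0.09,0.11,0,-0.54]}}

```text
time: 11.7
tool_pos: [528.1, -40.8, 189.2]
tcp_rot: [-3.137, -0.208, 0.778]
contact_force: [0.2, -0.0, -2.4]
grip_width: 12.1
finger_force: 30.0
```

```bash
python3 - <<'E'
from h import *
p,r=now(); print(p,bot.get_obs()['tcp_rot'],bot.get_obs()['joint_positions'].round(2))
look('top','a.png',(270,180,430,300),2.5);look('scene','b.png',(260,150,420,270),2.5)
a=np.hstack([cv2.imread('pics/a.png'),cv2.imread('pics/b.png')]);cv2.imwrite('pics/m2.png',cv2.convertScaleAbs(a,alpha=1.3))
E
```

```text
[528.05073877 -40.83693403 189.24192673] [-3.13710896 -0.20806195  0.77814807] [-0.33  0.35  1.71  0.22  1.    0.35]
```

View pics/m2.png

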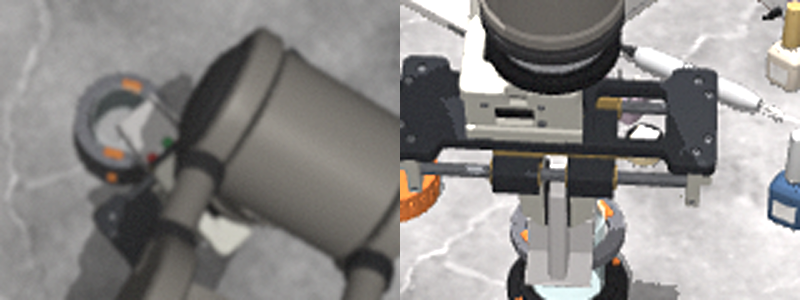

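```bash
python3 - <<'E'
from h import *
print(atz('top',270+148/2.5,180+100/2.5,139),atz('top',270+118/2.5,180+128/2.5,139))
E
```

```text
[595.32578212   5.25332439 139.        ] [570.38964319  28.2252828  139.        ]
```

The lip measures (583,17), against a planned (584,16). Pouring.

>>> {"api": "step_arm", "payload": {"targets": [0,0.07,0,0.01,0,-0.13,0,0,0.14,0,0.02,0,-0.27,0,0,0.22,0,0.03,0,-0.4,0,0,0.29,0,0.04,0,-0.53,0,0,0.36,0,0.05,0,-0.67,0,0,0.36,0,0.05,0,-0.67,0]}}

```text
time: 12.55
tool_pos: [554.9, -13.6, 191.2]
tcp_rot: [-3.137, 0.317, 0.785]
contact_force: [0.4, -0.4, -2.0]
grip_width: 11.8
finger_force: 30.0
```

>>> {"api": "step_arm", "payload": {"targets": [0,0.08,0,-0.01,0,-0.11,0,0,0.16,0,-0.02,0,-0.22,0,0,0.25,0,-0.03,0,-0.33,0,0,0.33,0,-0.05,0,-0.44,0,0,0.33,0,-0.05,0,-0.44,0,0,0.33,0,-0.05,0,-0.44,0]}}

```text
time: 13.3
tool_pos: [577.4, 7.8, 187.2]
tcp_rot: [-3.137, 0.66, 0.784]
contact_force: [0.2, -0.0, -0.7]
grip_width: 11.6
finger_force: 30.0
```

>>> {"api": "step_arm", "payload": {"targets": [0,0.05,0,-0.04,0,-0.09,0,0,0.1,0,-0.08,0,-0.18,0,0,0.16,0,-0.11,0,-0.27,0,0,0.21,-0.01,-0.15,0,-0.36,0,0,0.21,-0.01,-0.15,0,-0.36,0,0,0.21,-0.01,-0.15,0,-0.36,0,0,0.21,-0.01,-0.15,0,-0.36,0,0,0.21,-0.01,-0.15,0,-0.36,0]}}

```text
time: 14.3
tool_pos: [595.2, 27.1, 186.5]
tcp_rot: [-3.136, 0.944, 0.786]
contact_force: [0.4, -0.4, -1.1]
grip_width: 12.0
finger_force: 30.0
```

```bash
python3 - <<'E'
from h import *
p,r=now(); print(p,bot.get_obs()['tcp_rot'],bot.get_obs()['joint_positions'].round(2))
look('top','a.png',(270,180,430,300),2.5);look('scene','b.png',(260,160,420,280),2.5)
a=np.hstack([cv2.imread('pics/a.png'),cv2.imread('pics/b.png')]);cv2.imwrite('pics/m3.png',cv2.convertScaleAbs(a,alpha=1.3))
E
```

```text
[595.17602828  27.11112071 186.47626343] [-3.13647346  0.94421013  0.78582251] [ 0.15  1.    0.81 -0.58  2.09  0.85]
```

View pics/m3.png

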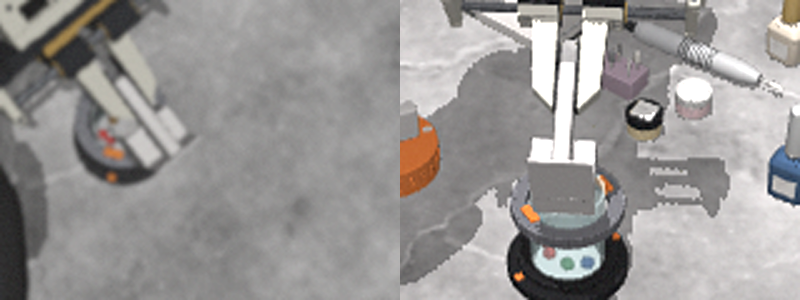

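Red, green and blue are in the jar, at about (550–590, 255–263) in the right-hand crop. The other two are not clearly visible, so I'll tip a bit further and shake.

>>> {"api": "step_arm", "payload": {"targets": [0,0.05,0,-0.05,0,-0.09,0,0,0.1,0,-0.09,0,-0.18,0,0,0.1,0.04,-0.09,0,-0.18,0,0,0.1,-0.04,-0.09,0,-0.18,0,0,0.1,0.04,-0.06,0,-0.18,0,0,0.1,-0.04,-0.09,0,-0.18,0,0,0.1,0,-0.06,0,-0.18,0,0,0.1,0,-0.09,0,-0.18,0,0,0.1,0,-0.09,0,-0.18,0,0,0.1,0,-0.09,0,-0.18,0]}}

```text
time: 15.65
tool_pos: [604.6, 36.8, 182.8]
tcp_rot: [-3.134, 1.087, 0.789]
contact_force: [0.1, 0.0, -0.6]
grip_width: 12.2
finger_force: 30.0
```

>>> {"api": "step_arm", "payload": {"targets": [0,-0.1,0,0.06,0,0.18,0,0,-0.15,0,-0.15,0,0.3,0,0,-0.2,0,-0.5,0,0.5,0,0,-0.3,0,-0.7,0,0.7,0,0,-0.4,0,-0.7,0,0.9,0,0,-0.5,0,-0.7,0,1,0,0,-0.5,0,-0.7,0,1,0,0,-0.5,0,-0.7,0,1,0]}}

```text
time: 16.65
tool_pos: [632.1, 64.0, 258.9]
tcp_rot: [-3.137, 0.304, 0.784]
contact_force: [0.5, -0.7, -0.8]
grip_width: 12.1
finger_force: 30.0
```

```bash
python3 - <<'E'
from h import *
p,r=now(); print(p,bot.get_obs()['tcp_rot'],bot.get_obs()['joint_positions'].round(2))
look('top','a.png',(270,180,430,300),2.5);look('scene','b.png',(260,160,420,280),2.5)
a=np.hstack([cv2.imread('pics/a.png'),cv2.imread('pics/b.png')])
b=cv2.resize(cv2.imread('pics/raw_scene.png')[230:290,290:370],(400,300),interpolation=2); c=cv2.resize(cv2.imread('pics/raw_top.png')[200:260,280:360],(400,300),interpolation=2)
cv2.imwrite('pics/m4.png',cv2.convertScaleAbs(np.vstack([a,np.hstack([c,b])]),alpha=1.3))
E
```

```text
[632.05001852  64.03356274 258.93035957] [-3.13685481  0.3040076   0.7837337 ] [ 0.07  0.7   0.94 -0.2   1.74  0.85]
```

View pics/m4.png

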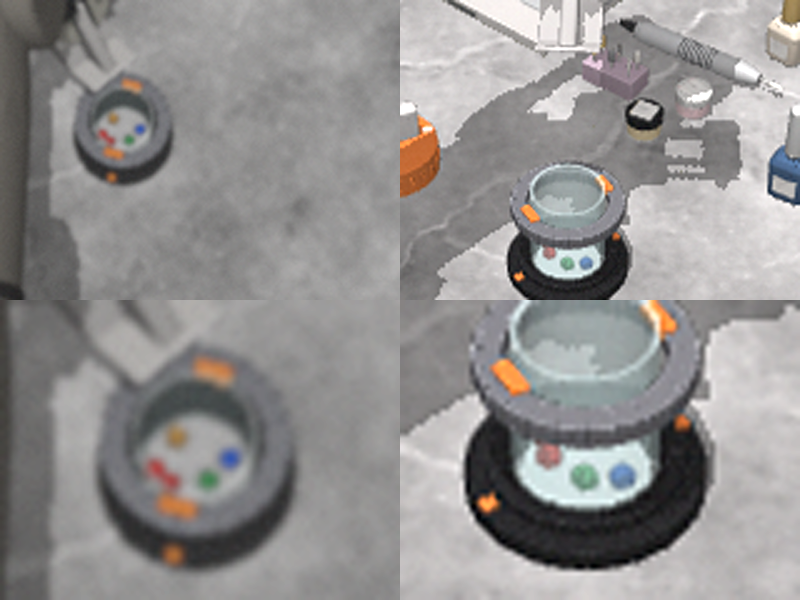

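All five beads are in the jar: the top crop shows brass (175,437), blue (230,458), green (208,480) and two reds (155–172, 468–480). Next I'll set the cup down on free table.

```bash
python3 - <<'E'
from h import *
p,r=now()
plan(p,r,[((565,5,235),M(45,0)),((510,-50,190),M(28,6)),((440,-100,140),M(10,12)),((440,-100,73),M(10,12)),((420,-103.5,167),M(10,12))])
E
```

```text
(565, 5, 235) -> [-0.78 -0.05  0.49] [-0.01  0.39 -0.  ] 
(510, -50, 190) -> [-0.78 -0.    0.45] [-0.02  0.13  0.38] 
(440, -100, 140) -> [-0.9   0.11  0.4 ] [-0.06  0.13  0.39] 
(440, -100, 73) -> [-0.14  0.    0.66] [0. 0. 0.] 
(420, -103.5, 167) -> [-0.    0.   -0.96] [0. 0. 0.] 
end [ 420.5 -103.   166.8]
```

>>> {"api": "step_arm", "payload": {"targets": [0,-0.4,-0.02,0.25,0,0.2,0,0,-0.78,-0.05,0.49,-0.01,0.39,0,0,-0.78,-0.05,0.49,-0.01,0.39,0]}}

```text
time: 17.12
tool_pos: [558.5, 3.0, 231.9]
tcp_rot: [-3.135, 0.004, 0.78]
contact_force: [0.3, -0.1, -1.6]
grip_width: 12.0
finger_force: 30.0
```

>>> {"api": "step_arm", "payload": {"targets": [0,-0.4,0,0.22,-0.01,0.07,0.2,0,-0.78,0,0.45,-0.02,0.13,0.38,0,-0.78,0,0.45,-0.02,0.13,0.38]}}

```text
time: 17.5
tool_pos: [508.1, -50.9, 188.5]
tcp_rot: [-3.14, -0.103, 0.482]
contact_force: [0.4, -0.3, -1.2]
grip_width: 11.7
finger_force: 30.0
```

>>> {"api": "step_arm", "payload": {"targets": [0,-0.4,0.05,0.2,-0.03,0.07,0.2,0,-0.8,0.1,0.35,-0.06,0.13,0.39,0,-0.9,0.11,0.4,-0.06,0.13,0.39,0,-0.9,0.11,0.4,-0.06,0.13,0.39,0,-0.9,0.11,0.4,-0.06,0.13,0.39]}}

```text
time: 18.12
tool_pos: [442.5, -99.9, 142.1]
tcp_rot: [3.14, -0.214, 0.178]
contact_force: [0.8, 0.7, -1.1]
grip_width: 11.8
finger_force: 30.0
```

>>> {"api": "step_arm", "payload": {"targets": [0,-0.05,0,0.25,0,0,0,0,-0.1,0,0.45,0,0,0,0,-0.12,0,0.57,0,0,0,0,-0.14,0,0.63,0,0,0,0,-0.14,0,0.66,0,0,0,0,-0.14,0,0.66,0,0,0]}}

```text
time: 18.88
tool_pos: [440.9, -99.9, 74.1]
tcp_rot: [3.141, -0.213, 0.175]
contact_force: [-0.1, -0.3, -0.3]
grip_width: 11.9
finger_force: 30.0
```

```bash
python3 - <<'E'
from h import *
o=bot.get_obs();print(o['tool_pos'],o['tcp_rot'],o['contact_force'],o['joint_positions'].round(2))
E
```

```text
[440.87043262 -99.90559576  74.06178998] [ 3.14071099 -0.21259415  0.17509523] [-0.12073251 -0.33206754 -0.32188402] [-0.48  0.39  2.09  0.27  0.5   0.69]
```

>>> {"api": "step_arm", "payload": {"targets": [0,0,0,0.015,0,0,0,0,0,0,0.015,0,0,0,0.4,0,0,0.015,0,0,0,0.4,0,0,0.015,0,0,0,0.4,0,0,0.015,0,0,0,0.4,0,0,-0.3,0,0,0,0.5,0,0,-0.9,0,0,0,0.5,0,0,-0.96,0,0,0,0.5,0,0,-0.96,0,0,0]}}

```text
time: 20.0
tool_pos: [420.6, -103.3, 167.8]
tcp_rot: [3.14, -0.213, 0.175]
contact_force: [-0.4, -0.2, -0.4]
grip_width: 45.8
finger_force: 0.0
```

```bash
python3 - <<'E'
from h import *
p,r=now();print(p)
plan(p,r,[((425,-20,190),M(50)),((430,70,200),M(90)),((480,140,200),M(128)),((540,200,150),M(165)),((560.5,207.5,100),M(165)),((560.5,207.5,54.5),M(165))])
E
```

```text
[ 420.61307324 -103.30095789  167.77217525]
(425, -20, 190) -> [ 0.23 -0.81 -0.18] [ 0.1  -0.26 -0.89] 
(430, 70, 200) -> [ 0.73 -0.54 -0.1 ] [-0.   -0.   -0.88] 
(480, 140, 200) -> [0.7 0.5 0. ] [-0.   -0.   -0.85] 
(540, 200, 150) -> [0.1  0.84 0.5 ] [ 0.   -0.   -0.82] 
(560.5, 207.5, 100) -> [-0.18  0.12  0.5 ] [ 0. -0. -0.] 
(560.5, 207.5, 54.5) -> [0.   0.   0.46] [ 0. -0. -0.] 
end [560.5 207.1  54.4]
```

>>> {"api": "step_arm", "payload": {"targets": [0.5,0.05,-0.2,-0.18,0.02,-0.06,-0.2,0.5,0.23,-0.81,-0.18,0.1,-0.26,-0.89,0.5,0.23,-0.81,-0.18,0.1,-0.26,-0.89,0.5,0.23,-0.81,-0.18,0.1,-0.26,-0.89,0.5,0.23,-0.81,-0.18,0.1,-0.26,-0.89,0.5,0.23,-0.81,-0.18,0.1,-0.26,-0.89]}}

```text
time: 20.75
tool_pos: [424.4, -20.1, 188.9]
tcp_rot: [-3.136, -0.0, 0.874]
contact_force: [0.5, -0.3, 0.5]
grip_width: 46.2
finger_force: 0.0
```

>>> {"api": "step_arm", "payload": {"targets": [0.5,0.73,-0.54,-0.1,0,0,-0.88,0.5,0.73,-0.54,-0.1,0,0,-0.88,0.5,0.73,-0.54,-0.1,0,0,-0.88,0.5,0.73,-0.54,-0.1,0,0,-0.88,0.5,0.73,-0.54,-0.1,0,0,-0.88]}}

```text
time: 21.38
tool_pos: [429.8, 70.1, 199.9]
tcp_rot: [-3.139, -0.003, 1.564]
contact_force: [-0.4, 0.5, 0.5]
grip_width: 45.8
finger_force: 0.0
```

>>> {"api": "step_arm", "payload": {"targets": [0.5,0.7,0.5,0,0,0,-0.85,0.5,0.7,0.5,0,0,0,-0.85,0.5,0.7,0.5,0,0,0,-0.85,0.5,0.7,0.5,0,0,0,-0.85,0.5,0.7,0.5,0,0,0,-0.85]}}

```text
time: 22.0
tool_pos: [480.2, 139.9, 200.0]
tcp_rot: [-3.141, -0.004, 2.231]
contact_force: [-0.2, -0.5, 0.1]
grip_width: 46.1
finger_force: 0.0
```

>>> {"api": "step_arm", "payload": {"targets": [0.5,0.1,0.84,0.5,0,0,-0.82,0.5,0.1,0.84,0.5,0,0,-0.82,0.5,0.1,0.84,0.5,0,0,-0.82,0.5,0.1,0.84,0.5,0,0,-0.82,0.5,0.1,0.84,0.5,0,0,-0.82]}}

```text
time: 22.62
tool_pos: [540.1, 199.8, 150.0]
tcp_rot: [3.14, -0.004, 2.875]
contact_force: [-0.5, 0.6, -0.4]
grip_width: 45.5
finger_force: 0.0
```

>>> {"api": "step_arm", "payload": {"targets": [0.5,-0.18,0.12,0.4,0,0,0,0.5,-0.18,0.12,0.5,0,0,0,0.5,-0.18,0.12,0.5,0,0,0]}}

```text
time: 23.0
tool_pos: [559.6, 206.7, 99.7]
tcp_rot: [3.141, -0.005, 2.877]
contact_force: [0.1, 0.1, -0.3]
grip_width: 45.9
finger_force: 0.0
```

```bash
python3 - <<'E'
from h import *
p,r=now();print(p,bot.get_obs()['joint_positions'].round(2),bot.get_obs()['tcp_rot'].round(3))
plan(p,r,[((560.5,207.5,54.5),M(165))])
look('scene','a.png',(200,160,360,280),2.5);look('scene','b.png',(280,240,440,360),2.5)
a=np.hstack([cv2.imread('pics/a.png'),cv2.imread('pics/b.png')]);cv2.imwrite('pics/m5.png',cv2.convertScaleAbs(a,alpha=1.2))
E
```

```text
[559.6240171  206.72425784  99.70689912] [ 0.22  0.62  1.51  0.    1.02 -1.08] [ 3.141 -0.005  2.877]
(560.5, 207.5, 54.5) -> [-0.01  0.01  0.45] [ 0.   -0.01 -0.  ] 
end [560.6 207.5  54.7]
```

View pics/m5.png

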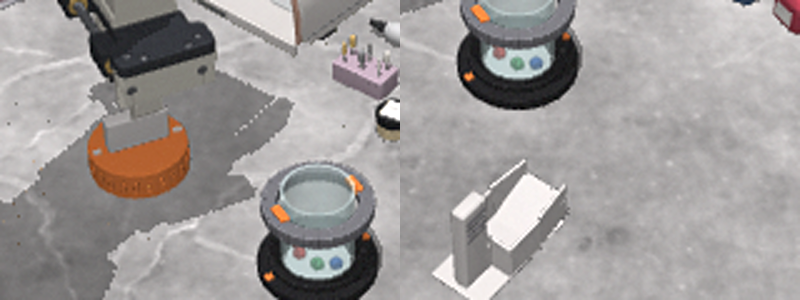

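The cup stands upright and empty at (500,235) in the right crop, and the fingers straddle the bar. Gripping the cap.

>>> {"api": "step_arm", "payload": {"targets": [0.5,-0.01,0.01,0.25,0,-0.01,0,0.5,-0.01,0.01,0.4,0,-0.01,0,0.5,-0.01,0.01,0.45,0,-0.01,0,0.5,-0.01,0.01,0.45,0,-0.01,0,0,-0.01,0.01,0.45,0,-0.01,0,0,-0.01,0.01,0.45,0,-0.01,0,0,-0.01,0.01,0.45,0,-0.01,0,0,-0.01,0.01,0.45,0,-0.01,0,0,-0.01,0.01,0.45,0,-0.01,0]}}

```text
time: 24.22
tool_pos: [561.7, 208.0, 55.4]
tcp_rot: [3.14, 0.005, 2.88]
contact_force: [0.2, -0.8, 2.0]
grip_width: 14.1
finger_force: 30.0
```

```bash
python3 - <<'E'
from h import *
p,r=now();print(p,bot.get_obs()['tcp_rot'])
plan(p,r,[((562,207.5,150),M(165)),((570,120,170),M(167)),((594,26,170),M(169)),((594,26,125),M(169))])
E
```

```text
[561.67641389 207.97190542  55.44262265] [3.13974179 0.00485493 2.87975613]
(562, 207.5, 150) -> [-0.01 -0.   -0.95] [ 0.    0.01 -0.  ] 
(570, 120, 170) -> [-0.3  -0.83 -0.2 ] [ 0.   -0.   -0.04] 
(594, 26, 170) -> [-0.45 -0.86 -0.  ] [ 0.   -0.   -0.05] 
(594, 26, 125) -> [-0.    0.    0.45] [ 0. -0.  0.] 
end [593.8  25.8 124.9]
```

>>> {"api": "step_arm", "payload": {"targets": [0,0,0,-0.2,0,0,0,0,-0.01,0,-0.6,0,0.01,0,0,-0.01,0,-0.95,0,0.01,0,0,-0.01,0,-0.95,0,0.01,0]}}

```text
time: 24.72
tool_pos: [563.6, 208.0, 153.1]
tcp_rot: [3.137, 0.002, 2.88]
contact_force: [-0.6, 1.1, -0.2]
grip_width: 14.2
finger_force: 30.0
```

>>> {"api": "step_arm", "payload": {"targets": [0,-0.15,-0.4,-0.1,0,0,-0.04,0,-0.3,-0.83,-0.2,0,0,-0.04,0,-0.3,-0.83,-0.2,0,0,-0.04]}}

```text
time: 25.1
tool_pos: [569.7, 116.9, 169.4]
tcp_rot: [3.141, -0.004, 2.907]
contact_force: [-0.3, 0.3, -0.3]
grip_width: 13.9
finger_force: 30.0
```

>>> {"api": "step_arm", "payload": {"targets": [0,-0.22,-0.43,0,0,0,-0.05,0,-0.45,-0.86,0,0,0,-0.05,0,-0.45,-0.86,0.1,0,0,-0.05,0,-0.45,-0.86,0.2,0,0,-0.05,0,-0.45,-0.86,0.2,0,0,-0.05]}}

```text
time: 25.72
tool_pos: [592.5, 27.2, 148.0]
tcp_rot: [3.14, -0.007, 2.952]
contact_force: [-0.2, 0.1, -1.4]
grip_width: 13.6
finger_force: 30.0
```

```bash
python3 - <<'E'
from h import *
p,r=now();print(p,bot.get_obs()['tcp_rot'],bot.get_obs()['joint_positions'].round(2))
look('top','a.png',(280,195,360,255),5);look('scene','b.png',(280,200,360,260),5)
# full-ish: fit of cap disc by colour in scene
s=cv2.imread('pics/raw_scene.png');t=cv2.imread('pics/raw_top.png')
a=np.hstack([cv2.imread('pics/a.png'),cv2.imread('pics/b.png')]);cv2.imwrite('pics/m6.png',cv2.convertScaleAbs(a,alpha=1.3))
E
```

```text
[592.52465791  27.23220179 147.95489223] [ 3.13966751 -0.00676612  2.95189892] [-0.08  0.56  1.47  0.    1.12 -1.47]
```

View pics/m6.png

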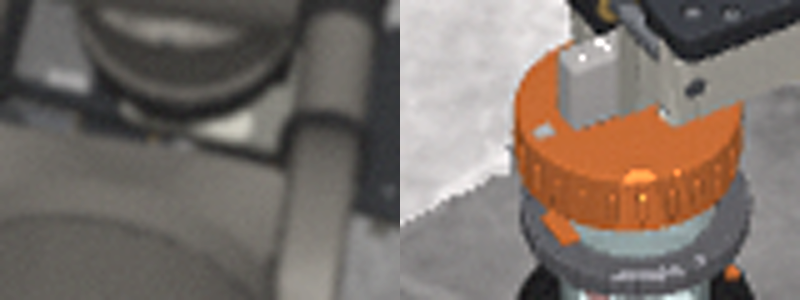

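The scene crop shows the held cap over the jar: its disc spans columns 515–742, with the lower front edge at row about 232. The top view is blocked by the arm.

```bash
python3 - <<'E'
from h import *
from scipy.optimize import fsolve
c=bot.camera_info('scene');T=c['camera_from_world'];a=np.linspace(0,2*np.pi,720)
def circ(x,y,z,rr):
    P=np.c_[x+rr*np.cos(a),y+rr*np.sin(a),0*a+z,0*a+1]@T.T
    return c['fx']*P[:,0]/P[:,2]+c['cx'],c['fy']*P[:,1]/P[:,2]+c['cy']
def f(q):
    u,v=circ(q[0],q[1],118.5,41);u2,v2=circ(q[0],q[1],92.5,41)
    return [ (u.min()+u.max())/2-(280+(515+742-800)/10), v2.max()-(200+232/5)]
print('cap',fsolve(f,[594,27]),bot.get_obs()['tool_pos'])
# refine with colour masks: cap now; jar collar & lugs from first images
p=cv2.imread('pics/raw_scene.png');h=cv2.cvtColor(p,cv2.COLOR_BGR2HSV)
m=((h[...,0]<15)&(h[...,1]>150)&(h[...,2]>90)).astype(np.uint8);n,l,st,ce=cv2.connectedComponentsWithStats(m);i=1+np.argmax(st[1:,4]);print('cap blob',st[i])
def g(x,y):
    u,v=circ(x,y,118.5,41);u2,v2=circ(x,y,92.5,41);return u.min(),u.max(),v.min(),v2.max()
print(np.round(g(593,27),1))
t=cv2.imread('pics/t1.png');h=cv2.cvtColor(t,cv2.COLOR_BGR2HSV)
m=((h[...,0]<18)&(h[...,1]>110)).astype(np.uint8);m[:,:295]=0;m[:,345:]=0;m[:205]=0;m[260:]=0
n,l,st,ce=cv2.connectedComponentsWithStats(m)
for i in range(1,n):
    if st[i,4]>4: print('top orange',ce[i],st[i,4],atz('top',*ce[i],72))
t=cv2.imread('pics/s1.png');h=cv2.cvtColor(t,cv2.COLOR_BGR2HSV)
m=((h[...,0]<18)&(h[...,1]>130)).astype(np.uint8);m[:,:300]=0;m[:,355:]=0;m[:215]=0;m[290:]=0
n,l,st,ce=cv2.connectedComponentsWithStats(m)
for i in range(1,n):
    if st[i,4]>4: print('scene orange',ce[i],st[i,4],atz('scene',*ce[i],71))
E
```

```text
cap [594.22791023  27.78469531] [593.45414867  26.93277617 149.4159996 ]
cap blob [303 210  45  39 945]
[302.3 348.6 205.3 247. ]
top orange [322.15 213.4 ] 20 [626.13667728  21.80866896  72.        ]
top orange [315.         240.84210526] 19 [564.00779999  33.42492491  72.        ]
top orange [314.38461538 250.38461538] 13 [542.99363271  33.38144741  72.        ]
scene orange [342.23529412 233.76470588] 17 [626.39872547  18.47234195  71.        ]
scene orange [311.72413793 245.06896552] 29 [564.88943794  32.95657666  71.        ]
scene orange [345.77777778 254.33333333] 9 [595.02443583 -25.26259354  71.        ]
scene orange [307.13333333 270.2       ] 15 [518.48606913  -9.44040752  71.        ]
```

Both cameras put the jar at about (595, 27) with yaw -11.5°. I'll align the cap and lower it gently, watching the force.

```bash
python3 - <<'E'
from h import *
p,r=now()
plan(p,r,[((594.7,26.3,138),M(168.7)),((594.7,26.3,130),M(168.7)),((594.7,26.3,121),M(168.7))])
E
```

```text
(594.7, 26.3, 138) -> [-0.01 -0.    0.11] [ 0.   -0.    0.01] 
(594.7, 26.3, 130) -> [-0.   -0.    0.08] [ 0. -0. -0.] 
(594.7, 26.3, 121) -> [-0.   -0.    0.09] [ 0. -0. -0.] 
end [594.3  26.8 121.4]
```

>>> {"api": "step_arm", "payload": {"targets": [0,-0.01,-0.005,0.06,0,0,0.01,0,-0.01,-0.005,0.11,0,0,0.01,0,-0.01,-0.005,0.11,0,0,0.01,0,-0.01,-0.005,0.15,0,0,0.01,0,-0.01,-0.005,0.19,0,0,0.01,0,-0.01,-0.005,0.19,0,0,0.01]}}

```text
time: 26.58
tool_pos: [594.4, 25.0, 130.3]
tcp_rot: [3.14, -0.004, 2.942]
contact_force: [0.1, 0.0, -0.7]
grip_width: 13.8
finger_force: 30.0
```

>>> {"api": "step_arm", "payload": {"targets": [0,0,0,0.03,0,0,0,0,0,0,0.06,0,0,0,0,0,0,0.09,0,0,0,0,0,0,0.09,0,0,0]}}

```text
time: 27.08
tool_pos: [594.6, 25.0, 121.8]
tcp_rot: [3.14, -0.003, 2.943]
contact_force: [-0.4, 0.0, 3.0]
grip_width: 13.6
finger_force: 30.0
```

A reading of 3 N at 4 mm of collar travel means the lugs are in their gaps. Pressing on.

>>> {"api": "step_arm", "payload": {"targets": [0,0,0,0.03,0,0,0,0,0,0,0.06,0,0,0,0,0,0,0.08,0,0,0,0,0,0,0.08,0,0,0]}}

```text
time: 27.58
tool_pos: [594.7, 25.1, 114.0]
tcp_rot: [3.14, -0.003, 2.943]
contact_force: [-0.9, 0.8, 7.1]
grip_width: 14.0
finger_force: 30.0
```

>>> {"api": "step_arm", "payload": {"targets": [0,0,0,0.01,0,0,0,0,0,0,0.015,0,0,0,0,0,0,0.015,0,0,0]}}

```text
time: 27.95
tool_pos: [594.6, 25.1, 113.4]
tcp_rot: [3.14, -0.002, 2.943]
contact_force: [-4.2, -1.0, 12.2]
grip_width: 13.7
finger_force: 30.0
```

The cap meets the rim (12 N at the expected height). I'll press slightly more and turn 45° clockwise.

>>> {"api": "step_arm", "payload": {"targets": [0,0,0,0.01,0,0,0,0,0,0,0.01,0,0,0.1,0,0,0,0.01,0,0,0.2,0,0,0,0.01,0,0,0.3,0,0,0,0.01,0,0,0.4,0,0,0,0.01,0,0,0.5,0,0,0,0.01,0,0,0.6,0,0,0,0.01,0,0,0.7,0,0,0,0.01,0,0,0.8,0,0,0,0.01,0,0,0.9,0,0,0,0.01,0,0,1,0,0,0,0.01,0,0,1]}}

```text
time: 29.45
tool_pos: [596.3, 24.8, 113.4]
tcp_rot: [3.138, 0.0, 2.157]
contact_force: [-0.8, 0.4, 13.3]
grip_width: 13.8
finger_force: 30.0
```

```bash
python3 - <<'E'
from h import *
o=bot.get_obs();print({k:np.round(o[k],3) for k in('tool_pos','tcp_rot','contact_force','moment','joint_positions','grip_width')})
E
```

```text
{'tool_pos': array([596.273,  24.826, 113.381]), 'tcp_rot': array([3.138, 0.   , 2.157]), 'contact_force': array([-0.835,  0.364, 13.255]), 'moment': array([-0.409,  0.069,  0.065]), 'joint_positions': array([-0.088,  0.605,  1.499,  0.002,  1.035, -0.675]), 'grip_width': np.float64(13.836)}
```

>>> {"api": "step_arm", "payload": {"targets": [0,0,0,0.01,0,0,0.1,0,0,0,0.01,0,0,0.2,0,0,0,0.01,0,0,0.3,0,0,0,0.01,0,0,0.4,0,0,0,0.01,0,0,0.5,0,0,0,0.01,0,0,0.6,0,0,0,0.01,0,0,0.7,0,0,0,0.01,0,0,0.8,0,0,0,0.01,0,0,0.87,0,0,0,0.01,0,0,0.94,0,0,0,0.01,0,0,0.94,0,0,0,0.01,0,0,0.94]}}

```text
time: 30.95
tool_pos: [595.8, 24.7, 113.3]
tcp_rot: [3.14, -0.002, 1.419]
contact_force: [-4.2, 0.1, 21.9]
grip_width: 14.1
finger_force: 30.0
```

```bash
python3 - <<'E'
from h import *
o=bot.get_obs();print({k:np.round(o[k],3) for k in('tool_pos','tcp_rot','contact_force','moment','joint_positions','grip_width')})
E
```

```text
{'tool_pos': array([595.757,  24.682, 113.321]), 'tcp_rot': array([ 3.140e+00, -2.000e-03,  1.419e+00]), 'contact_force': array([-4.216,  0.078, 21.879]), 'moment': array([-0.513,  1.075,  0.143]), 'joint_positions': array([-0.088,  0.604,  1.5  ,  0.002,  1.036,  0.063]), 'grip_width': np.float64(14.108)}
```

>>> {"api": "step_arm", "payload": {"targets": [0,0,0,0,0,0,0.04,0,0,0,0,0,0,0.08,0,0,0,0,0,0,0.12,0,0,0,0,0,0,0.12]}}

```text
time: 31.45
tool_pos: [595.6, 24.8, 113.3]
tcp_rot: [3.14, -0.002, 1.326]
contact_force: [-6.3, -0.0, 21.2]
grip_width: 13.9
finger_force: 30.1
```

```bash
python3 - <<'E'
from h import *
o=bot.get_obs();print({k:np.round(o[k],3) for k in('tool_pos','tcp_rot','contact_force','moment','joint_positions','grip_width')})
E
```

```text
{'tool_pos': array([595.587,  24.821, 113.31 ]), 'tcp_rot': array([ 3.140e+00, -2.000e-03,  1.326e+00]), 'contact_force': array([-6.274, -0.024, 21.241]), 'moment': array([-0.389,  1.143,  0.425]), 'joint_positions': array([-0.088,  0.604,  1.5  ,  0.002,  1.036,  0.157]), 'grip_width': np.float64(13.943)}
```

>>> {"api": "step_arm", "payload": {"targets": [0,0,0,0,0,0,0.03,0,0,0,0,0,0,0.06,0,0,0,0,0,0,0.09,0,0,0,0,0,0,0.09]}}

```text
time: 31.95
tool_pos: [595.6, 25.1, 113.3]
tcp_rot: [3.141, -0.002, 1.256]
contact_force: [-4.8, 0.5, 21.1]
grip_width: 14.5
finger_force: 30.9
```

```bash
python3 - <<'E'
from h import *
o=bot.get_obs();print({k:np.round(o[k],3) for k in('tool_pos','tcp_rot','contact_force','moment','grip_width')})
look('scene','f.png',(240,170,400,290),5)
E
```

```text
{'tool_pos': array([595.561,  25.118, 113.253]), 'tcp_rot': array([ 3.141e+00, -2.000e-03,  1.256e+00]), 'contact_force': array([-4.808,  0.487, 21.062]), 'moment': array([-0.057,  0.996,  0.692]), 'grip_width': np.float64(14.53)}
```

View pics/f.png

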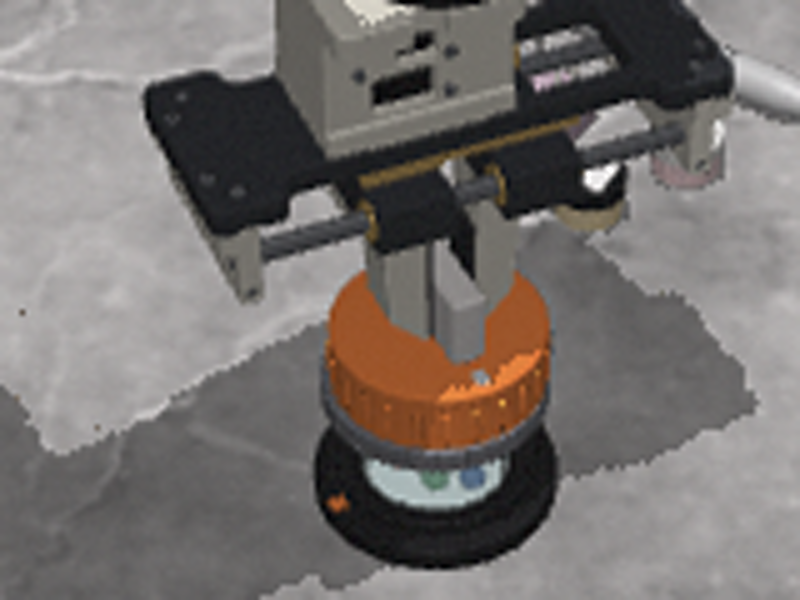

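The cap sits fully down on the compressed collar with the bar held. It turned about 90°, then the torque (0.69 N m) and the grip width rose as it met the stop. Contact is steady at 21 N, so I'm handing in.

```bash
python3 -c "
from plant import bot
print(bot.close_job())"
```

```text
the job is handed in; nothing more can be done
None
```

I handed the job in at about 32 s: all five beads are in the jar, the empty cup stands upright on the table, and the cap is turned clockwise to its stop, still gripped and pressed fully down at about 21 N.

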